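Lock a free-spinning toothed wheel and tighten its wing knob

ROBOT

A 6-joint arm with a two-finger parallel gripper is mounted at the origin on the work surface. World frame = base frame: x ahead of the robot, y to its left, z up, the work surface at z = 0. Lengths are in m, angles in degrees, forces in N, time in s.
With the tool pointing down it reaches from about 0.25 to 0.725 m from the base axis. Payload 9.7 kg.
Tool frame: the origin (TCP) lies between the finger pads; the fingertips stand 19 mm ahead of it and the grasp point (between the pads) is the TCP; z points along the fingers, y is the line along which they close (so a half turn about z gives the same grasp; the last joint's range is limited). The gripper opens to 85 mm and grips with 20 to 120 N. Pads are 22 mm wide; open, the fingers measure 114 mm over their backs; the gripper's body (76 mm by 85 mm) begins 54 mm behind the grasp point. The pads swing forward as they close: fully open they stand 13 mm farther back than shut.
Start: joints at [68.984, 4.979, 10.078, 95.1, 0, 90], TCP at [0.197, 0.513, 0.25] pointing down, gripper open.
Joint ranges: [-179.16, 179.16], [-48.56, 103.87], [-65.8, 70.77], [-126.05, 130.52], [-82.76, 87.17], [-180, 180]. Speed limits (degrees/s): [127.2, 127.2, 147.25, 180, 180, 180].

INTERFACE

Orientations are given as [roll, pitch, yaw] about the fixed x, y, z axes, in that order (R = Rz(yaw) Ry(pitch) Rx(roll)).
In Python, from workcell import telemetry, camera, calibration, workorder gives the robot as it stands.
- The arm moves only by the tool play_rows, never from a script. Its argument "increments" is a list of rows, each a list of 3 entries, a list of its own where there are three numbers: the shift along the tool's x, y, z in mm, then the turn, a rotation vector about the tool's x, y, z in degrees, then the closure, from 0 (fully open) to 1 (shut). In form: [[[x, y, z], [ax, ay, az], jaw], ...]. A call has 1 to 20 rows; each row is the pose to reach, as a shift and turn from the pose commanded when the call began, along the tool's axes at that moment; what a row does not reach only later rows make up. A row lasts 1/10 s, in which the tool goes at most 50 mm and 8.59 degrees, less where a joint would pass 70% of its speed; a pose out of reach is approached as far as the arm can. A call with a gripper value outside its range is refused whole. The fingers move at their own pace and stop on an object; "grip_force" is the grip in N (left out, the last holds). Time passes only in rows, so rows that repeat a pose let the fingers close. It gives the time, the measured TCP pose, the force, the opening and the grip force at its end, in the units of the state.
- telemetry.get_obs(): the state, without advancing time (a new reading comes with each control period).
- camera(name): name is "side" or "top"; returns (picture, depth): 400x640x3 uint8, red, green, blue; 400x640 float32, m along the optical axis (not along the pixel's ray), 0 where there is no reading.
- calibration(name): a dict with "vertical_fov" (degrees; the focal length in pixels is half the picture's height over the tangent of half this angle, whatever the lens; pixels are square), "cx", "cy" (the principal point, pixels), "rvec" (rotation vector, rad) and "tvec" (3), from world to camera coordinates, as OpenCV has them. Camera axes: x right, y down, z forward; pixel columns grow to the right and rows downward; lengths in m; the calibration is good to about 2 mm. A picture is of the moment at which its call begins. calibration takes no time and is no camera call.
- workorder.job_done(): hands the job in; it is judged then, once.
The state is a dict: "time": time; "q": joint angles; "qd": joint speeds; "joint_efforts": joint torques, N m; "ee_pos": TCP position; "tcp_rot": TCP orientation; "wrist_force": force on the tool from outside, world axes, zero at the start; "torque": the same for the moment, N m; "opening": finger opening in m; "grasp_force": force on a finger pad.
Only numpy, scipy, OpenCV 4.12 (cv2) and the standard library are available. Lean on these libraries where they do the work, as an engineer would, in place of code of your own. Each camera call takes 0.05 s, during which the arm holds its last target. There are 200 camera calls.

TASK

The yellow toothed wheel on the sloping plywood jig turns freely along with its orange wing knob, so the knob cannot be tightened yet. Slide the steel lock bar by its red handle fully home, so that its nose sits between two teeth and the blue spring catch snaps out behind the bar's lug (if the nose butts on the end of a tooth, back the bar off, turn the wheel a little and push again); then screw the wing knob clockwise right up to its stop. Let go with the bar still latched, and do not disturb the other things on the bench.

Things in the scene. Friction and masses are not known exactly. Their poses are not given: they have to be found in the camera images.
- jig: fixed sloping brown plywood jig, 190 mm (up-slope) by 350 mm (along its y). Origin at table height under the middle of the sloping face; z up, x away from the robot, y to the left at yaw 0. The face rises towards +x at 32 degrees: its normal n is jig (-0.530, 0, 0.848), up-slope is jig (0.848, 0, 0.530); the face is 75 mm above the origin
- wheel_hub (a point): on the jig's face under the yellow wheel, on its axis, which stands along n; frame parallel to the jig's. The wheel is 124 mm over its 8 equal teeth (92 at the roots, teeth 8 mm wide at the tip) and lies 6 to 24 mm above the face; it spins almost without friction
- bar_home (a point): on the jig's face, where the bar's origin is when the bar is home (hard stop); frame parallel to the jig's. The bar's channel runs along jig y. Two aluminium keepers bridge it, 37 to 57 mm from here towards the wheel and 68 to 83 mm away from it, tops 33 mm above the face, so the bar cannot be lifted out
- bar: steel lock bar, 0.17 to 0.29 kg, 34 mm wide, 20 thick, 164 long, its pointed nose (8 mm wide at the tip) towards the wheel (jig -y). Frame parallel to the jig's; origin on its underside below the handle, 81 mm behind the nose tip. Starts 35 to 53 mm short of home; about 13 mm short the nose meets the teeth: a tooth tip squarely ahead stops it, otherwise it turns the wheel and centres itself
- bar_handle (a point): point to grip on the bar's red handle, on its middle line, 57 mm above the face along n. The handle is 30 mm (up-slope) by 24 mm (along y), from 20 to 75 mm above the face. Frame parallel to the bar's. The bar has about 2 mm of play either way in its channel; dragged hard off the channel's line it binds, so hold it loosely or softly
- catch (a joint): blue spring catch up-slope of the channel, slides up-slope; m: 0 = sprung out (also before the bar arrives), about 0.010 while the bar's lug pushes it aside. Lifting it takes 3 to 9 N of push on the bar, from about 28 to 13 mm short of home; over the last 2.5 mm it drops behind the lug and bars the way back
- knob_grip (a point): middle of the knob's orange wing, on the wheel axis, 55 mm above the face along n. Frame: z along n, x along the wing. The wing is 64 mm long, 14 thick, 30 high (40 to 70 mm above the face). It turns together with the wheel as long as the wheel is free
- knob (a joint): turn of the wing knob relative to the wheel, rad, growing clockwise as seen looking down on it; starts at 0.4 to 1.2, hard stop (tight) at 2.7. Stiff: 0.15 N m to turn. The locked wheel still has up to 0.15 rad of play either way
- dinosaur: pink printed dinosaur, 110 mm long, 115 mm high, bystander
- figurine: grey printed figurine, 126 mm high, bystander
- mug: yellow mug, 95 mm high, bystander
- glue: white glue bottle, 150 mm high, bystander
- gamepad: black game controller, 150 mm wide, 40 mm high, bystander
- spare_gear: green spare gear lying flat in front of the jig, 84 mm across, 14 mm thick, bystander
- driver: screwdriver lying in front of the jig, bystander
- automaton: small plywood box, 106 by 76 by 66 mm, bystander

How it is judged (in metres and radians):
On the way, in this order (a step that is already met when the one before it is completed fails the run):
1. the lock bar is home (within 3 mm of its stop) and the catch has sprung out behind it (y of bar in the frame of jig below 0.048 m and value of joint catch below 0.003 m), for 0.2 s.
2. the wing knob is tight, within 0.12 rad of its stop (value of joint knob above 2.58 rad), for 0.2 s.
At the end, for the whole second after the job is handed in: The lock bar rests within 3 mm of its stop with the catch sprung out behind it (under 3 mm from fully out), and the wing knob is within 0.12 rad of its tight stop, everything released (all of step 1 and value of joint knob above 2.58 rad and linear speed of bar below 0.02 m/s); the robot touches nothing.
It fails at once if a bystander is moved by more than 40 mm (distance of any of dinosaur, figurine, mug, glue, gamepad, spare_gear, driver, automaton from where it was at the start of the episode above 0.04 m).
It also fails if it takes over 72 s, if anything falls off the work surface, if the arm or the gripper's body presses on something with over 40 N, if the wrist force passes 120 N, or if a joint passes its speed limit or range.

## Working session

There is one attempt and no reset: what is moved stays moved. The work goes in short steps, Python scripts to look and compute and a tool call to move; the robot and the scene stay as the last step left them, time stands still between calls to the robot, and variables do not carry over. Pictures are saved under pics/ and viewed, at most 10 in all, crops included, and the job is handed in when it is done.

Besides the shell and the picture viewer there is one more tool, called after "Emit:" by a JSON object that holds its "name" and its "arguments", one argument or row to a line. play_rows: Moves the arm, as the interface text tells. Its arguments: {"type":"object","properties":{"increments":{"type":"array"},"grip_force":{"type":"number"}},"required":["increments"]}

```bash
mkdir -p pics; ls; python3 - <<'E'
from workcell import telemetry, camera, calibration
import cv2,numpy as np
print(telemetry.get_obs())
for n in ("side","top"):
    p,d=camera(n); c=calibration(n); print(n,c)
    cv2.imwrite(f"pics/{n}0.png",p[:,:,::-1]); np.savez(f"{n}0.npz",p=p,d=d)
E
```

```text
pics
{'time': 0.0, 'q': array([ 6.89830746e+01,  5.01087360e+00,  1.00337340e+01,  9.50998784e+01,
       -1.45611808e-03,  8.99993800e+01]), 'qd': array([ 0.15637923, -0.08395923,  0.03423061,  0.09631582,  0.01099579,
       -0.04352832]), 'joint_efforts': array([-1.99059614e-03, -5.20383453e+01,  4.64807332e+01,  1.61991525e-02,
       -8.95467406e-05,  1.96096016e-05]), 'ee_pos': array([0.19718471, 0.51321167, 0.24957878]), 'tcp_rot': array([-1.79922982e+02,  1.45528330e-03,  1.58983697e+02]), 'wrist_force': array([-0.75837451,  0.08788819,  0.24878509]), 'torque': array([ 0.02174649,  0.06027731, -0.04508466]), 'grasp_force': 0.0, 'opening': 0.08522424691130652}
side {'vertical_fov': 44.62982702810153, 'cx': 317.73488489874273, 'cy': 202.26026848680746, 'rvec': array([ 2.08298153, -0.75745134,  0.38256812]), 'tvec': array([-0.36379594,  0.26362002,  1.15025309])}
top {'vertical_fov': 57.03728319350521, 'cx': 321.3658396306435, 'cy': 202.73123640134077, 'rvec': array([ 2.1756607 , -2.11365485,  0.16123564]), 'tvec': array([-0.00277853,  0.52293699,  0.96561035])}
```

View pics/top0.png

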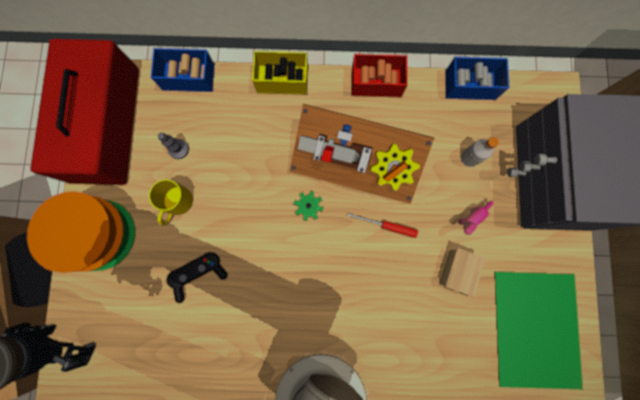

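View pics/side0.png

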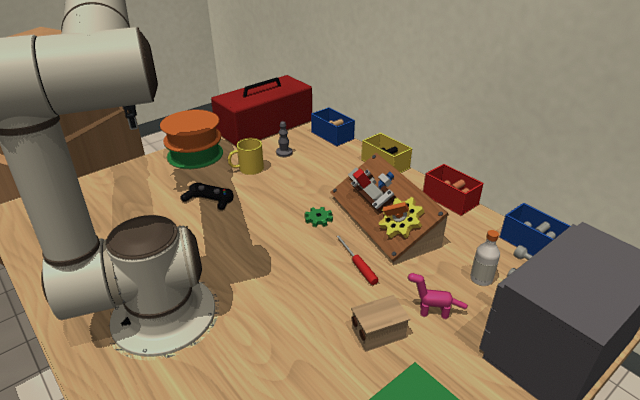

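Top view: jig at about (362,153), red handle (328,154), wheel hub (396,167), orange wing there, catch (345,133). Side view: handle (362,177), wheel (402,217), wing (395,209).

```bash
cat > h.py <<'E'
import cv2,numpy as np
from workcell import telemetry, camera, calibration
def cal(n):
    c=calibration(n); f=200/np.tan(np.radians(c['vertical_fov']/2))
    return f,c['cx'],c['cy'],cv2.Rodrigues(np.array(c['rvec'],float))[0],np.array(c['tvec'],float)
def cloud(n,d):
    f,cx,cy,R,t=cal(n); v,u=np.mgrid[:400,:640]
    P=np.stack([(u-cx)/f*d,(v-cy)/f*d,d],-1)
    return (P-t)@R
def ray(n,uv):
    f,cx,cy,R,t=cal(n); return -R.T@t, R.T@np.array([(uv[0]-cx)/f,(uv[1]-cy)/f,1.])
def onplane(n,uv,p0,nn):
    o,r=ray(n,uv); return o+r*(nn@(p0-o))/(nn@r)
def proj(n,P):
    f,cx,cy,R,t=cal(n); q=R@P+t; return np.array([cx+f*q[0]/q[2],cy+f*q[1]/q[2]])
def masks(p,box):
    h=cv2.cvtColor(p,cv2.COLOR_RGB2HSV); H,S,V=[h[...,i].astype(int) for i in range(3)]
    b=np.zeros(H.shape,bool); b[box[1]:box[3],box[0]:box[2]]=1
    return dict(red=b&((H<4)|(H>174))&(S>180)&(V>90), orange=b&(H>=5)&(H<=15)&(S>190)&(V>120),
      yellow=b&(H>=24)&(H<=34)&(S>150)&(V>100), brown=b&(H>=5)&(H<=17)&(S>90)&(S<185)&(V<170)&(V>40))
BOX=dict(top=(285,100,440,205),side=(325,150,452,265))
E
python3 - <<'E'
from h import *
for n in("top","side"):
    z=np.load(n+"0.npz"); p,d=z['p'],z['d']; W=cloud(n,d)
    print(n,"table z",[np.round(W[v,u],4) for v,u in ([(330,420),(250,320)] if n=="top" else [(300,290),(230,300)])])
    m=masks(p,BOX[n])
    for k in m:
        Q=W[m[k]&(d>0)]; vu=np.argwhere(m[k]); print(k,len(Q),np.round(np.median(Q,0),4),'px',vu.mean(0)[::-1].round(1),'z',np.percentile(Q[:,2],[5,95]).round(3))
    Q=W[m['brown']&(d>0)]; Q=Q[(Q[:,2]>.03)&(Q[:,2]<.16)]
    for _ in range(8):
        c=Q.mean(0); nn=np.linalg.svd(Q-c,full_matrices=False)[2][2]; nn*=np.sign(nn[2]); r=(Q-c)@nn; Q=Q[abs(r)<max(.004,1.5*r.std())]
    print('plane',nn.round(4),c.round(4),len(Q),'tilt',np.degrees(np.arccos(nn[2])),'yaw',np.degrees(np.arctan2(-nn[1],-nn[0])))
    x=cv2.resize(p[BOX[n][1]:BOX[n][3],BOX[n][0]:BOX[n][2]],None,fx=5 if n=="top" else 5,fy=5,interpolation=cv2.INTER_CUBIC)
    cv2.imwrite(f"pics/{n}crop.png",x[:,:,::-1])
E
```

```text
top table z [array([ 0.1888, -0.2642, -0.002 ]), array([ 0.3956,  0.0124, -0.0016])]
red 120 [0.6316 0.0016 0.1378] px [327.  153.9] z [0.122 0.145]
orange 117 [ 0.5959 -0.169   0.1342] px [388. 170.] z [0.054 0.148]
yellow 998 [ 0.6184 -0.1775  0.0976] px [394.7 166.1] z [0.066 0.122]
brown 6042 [ 0.6676 -0.0708  0.0896] px [354.6 151.2] z [0.002 0.123]
plane [-0.5156  0.1236  0.8479] [ 0.6644 -0.0778  0.0838] 4920 tilt 32.018368203614905 yaw -13.479447968905827
side table z [array([ 0.2539, -0.1586,  0.0022]), array([ 0.4427,  0.0431, -0.0021])]
red 990 [ 0.8489 -0.1063  0.0484] px [421.9 191.9] z [0.012 0.132]
orange 57 [ 0.5907 -0.177   0.134 ] px [394.4 205.8] z [0.119 0.147]
yellow 784 [ 0.6264 -0.1809  0.0834] px [401.2 203.6] z [0.034 0.121]
brown 5507 [ 0.6254 -0.1276  0.0506] px [391.  214.5] z [-0.     0.121]
plane [-0.5129  0.1221  0.8497] [ 0.6452 -0.1048  0.0773] 3156 tilt 31.81740752758971 yaw -13.38666792333048
```

View pics/topcrop.png

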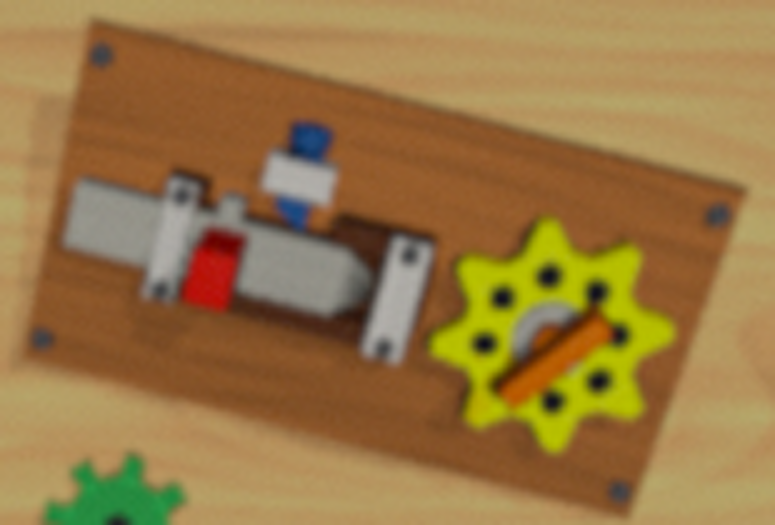

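View pics/sidecrop.png

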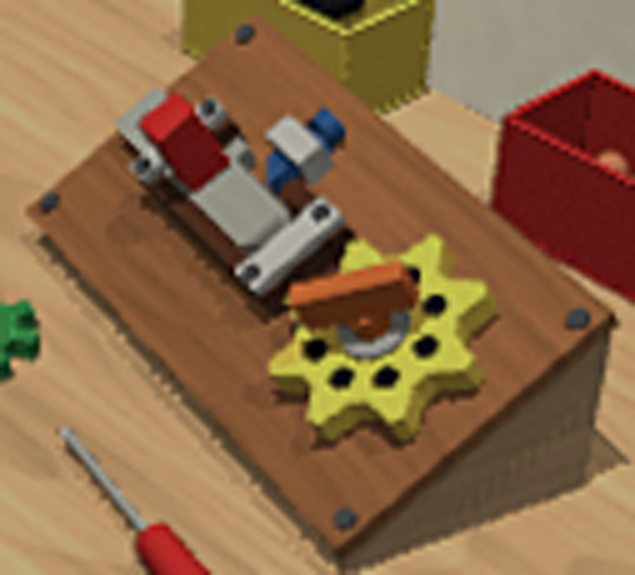

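```bash
cat >> h.py <<'E'
PSI=np.radians(-13.43); T=np.radians(32)
Rz=cv2.Rodrigues(np.array([0,0,PSI]))[0]
UX=Rz@[np.cos(T),0,np.sin(T)]; UY=Rz@[0,1,0]; UN=Rz@[-np.sin(T),0,np.cos(T)]
A=np.stack([UX,UY,UN])  # world->face coords
E
python3 - <<'E'
from h import *
C={"top":np.array([.6644,-.0778,.0838]),"side":np.array([.6452,-.1048,.0773])}
for n in("top","side"):
    z=np.load(n+"0.npz"); p,d=z['p'],z['d']; W=cloud(n,d); m=masks(p,BOX[n])
    F=W@A.T; h0=C[n]@UN; print(n,'h0',h0)
    m['red']=masks(p,BOX[n] if n=="top" else (345,165,375,190))['red']
    for k,hh in (('red',.075),('orange',.070),('yellow',.024)):
        H=F[...,2]-h0
        mm=m[k]&(abs(H-hh)<.006)
        vu=np.argwhere(mm)
        # cast rays on the known plane
        P=np.array([onplane(n,(u,v),UN*(h0+hh),UN)@A.T for v,u in vu])[:,:2] if 1 else 0
        print(k,len(P),'height',np.median(H[mm]).round(4),'mean',P.mean(0).round(4),'min',P.min(0).round(4),'max',P.max(0).round(4))
        if k=='yellow':
            (c,r)=cv2.minEnclosingCircle(P.astype(np.float32)); print(' circ',np.round(c,4),r)
            q=P-np.array(c); a=np.degrees(np.arctan2(q[:,1],q[:,0])); rr=np.hypot(*q.T)
            s=rr>.050; e=np.angle(np.exp(1j*np.radians(a[s])*8).sum())/8; print(' tooth angle (from upslope, ccw) mod45',np.degrees(e)%45)
            print(' hub world', (np.array([c[0],c[1],h0])@A).round(4))
        if k=='orange':
            (c,s,a)=cv2.minAreaRect((P*1e3).astype(np.float32)); print(' rect',c,s,a)
            w,V=np.linalg.eigh(np.cov(P.T)); v=V[:,1]; print(' wing angle from upslope ccw',np.degrees(np.arctan2(v[1],v[0])), 'mid world',(np.array([*P.mean(0),h0+.055])@A).round(4))
        if k=='red': print(' handle grip world',(np.array([*P.mean(0),h0+.057])@A).round(4))
E
```

```text
top h0 -0.2809595705862304
red 96 height 0.0749 mean [0.592  0.1486] min [0.5776 0.1374] max [0.6066 0.1599]
 handle grip world [6.383e-01 4.000e-04 1.238e-01]
orange 98 height 0.0699 mean [ 0.5948 -0.0269] min [ 0.5698 -0.0493] max [0.6207 0.1573]
 rect (577.27197265625, 50.238739013671875) (43.343536376953125, 209.70626831054688) 13.032071113586426
 wing angle from upslope ccw 117.19350275589568 mid world [ 0.6008 -0.1711  0.1235]
yellow 899 height 0.0241 mean [ 0.5953 -0.0287] min [ 0.5332 -0.0886] max [0.6514 0.0302]
 circ [ 0.5922 -0.0292] 0.061824262142181396
 tooth angle (from upslope, ccw) mod45 18.85379957734077
 hub world [ 0.6265 -0.1796  0.0755]
side h0 -0.27989875422545885
red 58 height 0.074 mean [0.5877 0.1447] min [0.5744 0.128 ] max [0.6011 0.1572]
 handle grip world [ 0.6333 -0.0024  0.1224]
orange 50 height 0.0692 mean [ 0.5905 -0.0327] min [ 0.5653 -0.0539] max [ 0.6144 -0.0099]
 rect (590.7760009765625, -31.920278549194336) (12.949814796447754, 60.73006057739258) 55.12449264526367
 wing angle from upslope ccw 143.3806232127678 mid world [ 0.5954 -0.1758  0.1222]
yellow 535 height 0.0238 mean [ 0.5888 -0.0436] min [ 0.5307 -0.0913] max [0.6486 0.0267]
 circ [ 0.5906 -0.0318] 0.06269039213657379
 tooth angle (from upslope, ccw) mod45 18.842586743159828
 hub world [ 0.624  -0.1817  0.0756]
```

```bash
cat >> h.py <<'E'
from scipy.spatial.transform import Rotation as Ro
H0=-.2804; HUB=np.array([.5913,-.0303]); HAN=np.array([.590,.1467])
def target(fx,fy,h,cw=0):
    """face-coords target, tool y along jig y turned clockwise by cw deg; increments from the present pose"""
    R=np.stack([-UX,UY,-UN],1)@Ro.from_euler('z',cw,degrees=True).as_matrix()
    o=telemetry.get_obs(); R0=Ro.from_euler('xyz',o['tcp_rot'],degrees=True).as_matrix()
    P=np.array([fx,fy,H0+h])@A
    print('world',P.round(3),'shift',((P-o['ee_pos'])@R0*1e3).round(1),'turn',Ro.from_matrix(R0.T@R).as_rotvec(degrees=True).round(2))
def where():
    o=telemetry.get_obs(); f=A@o['ee_pos']-[0,0,H0]; print('t',round(o['time'],2),'face',(f*1e3).round(1),'q',o['q'].round(1),'F(face)',(A@o['wrist_force']).round(1),'open',round(o['opening'],4),'g',o['grasp_force'])
E
python3 -c "
from h import *
where(); target(*HAN,.18); target(*HAN,.057)"
```

```text
t 0.1 face [193.9 545.  453.7] q [69.   5.  10.  95.1 -0.  90. ] F(face) [-0.2 -1.7  0.3] open 0.0854 g 0.0
world [0.572 0.014 0.228] shift [-529.3 -331.3   22.6] turn [ -2.18 -31.96  -7.37]
world [ 0.636 -0.001  0.123] shift [-594.  -322.6  126.9] turn [ -2.18 -31.96  -7.37]
```

Emit:
{"name": "play_rows", "arguments": {
  "increments": [
    [[-100,-60,-20],[0,0,0],0],
    [[-200,-120,-20],[-0.5,-8,-2],0],
    [[-300,-190,-20],[-1,-16,-4],0],
    [[-400,-250,-10],[-2,-24,-6],0],
    [[-500,-310,10],[-2.2,-32,-7.4],0],
    [[-529,-331,22],[-2.2,-32,-7.4],0],
    [[-529,-331,22],[-2.2,-32,-7.4],0],
    [[-529,-331,22],[-2.2,-32,-7.4],0],
    [[-529,-331,22],[-2.2,-32,-7.4],0],
    [[-529,-331,22],[-2.2,-32,-7.4],0],
    [[-529,-331,22],[-2.2,-32,-7.4],0],
    [[-529,-331,22],[-2.2,-32,-7.4],0],
    [[-529,-331,22],[-2.2,-32,-7.4],0],
    [[-529,-331,22],[-2.2,-32,-7.4],0],
    [[-529,-331,22],[-2.2,-32,-7.4],0]
  ],
  "grip_force": 40
}}

```text
time: 1.6
ee_pos: [0.5721, 0.0141, 0.2276]
tcp_rot: [179.9, 32.0, 166.5]
wrist_force: [-0.3, -0.4, 0.1]
opening: 0.0856
grasp_force: 0.0
```

```bash
python3 -c "
from h import *
where(); target(*HAN,.18); target(*HAN,.057)"
```

```text
t 1.6 face [589.7 146.6 180.3] q [  6.1 -21.6 -22.6  58.5 -10.2  16.8] F(face) [-0.1 -0.4  0.2] open 0.0856 g 0.0
world [0.572 0.014 0.228] shift [-0.3  0.1  0.3] turn [ 0.01 -0.03 -0.07]
world [ 0.636 -0.001  0.123] shift [-4.000e-01  1.000e-01  1.233e+02] turn [ 0.01 -0.03 -0.07]
```

Emit:
{"name": "play_rows", "arguments": {
  "increments": [
    [[0,0,30],[0,0,0],0],
    [[0,0,60],[0,0,0],0],
    [[0,0,90],[0,0,0],0],
    [[0,0,110],[0,0,0],0],
    [[0,0,122],[0,0,0],0.2],
    [[0,0,122],[0,0,0],0.4],
    [[0,0,122],[0,0,0],0.6],
    [[0,0,122],[0,0,0],0.6],
    [[0,0,122],[0,0,0],0.6],
    [[0,0,122],[0,0,0],0.6],
    [[0,0,122],[0,0,0],0.6]
  ]
}}

```text
time: 2.7
ee_pos: [0.6354, -0.0002, 0.1254]
tcp_rot: [179.9, 32.1, 166.5]
wrist_force: [-0.5, -0.9, -0.2]
opening: 0.0342
grasp_force: 0.0
```

```bash
python3 -c "
from h import *
where()
p,d=camera('side'); q=cv2.resize(p[140:270,310:470],None,fx=4.5,fy=4.5,interpolation=cv2.INTER_CUBIC); cv2.imwrite('pics/s1.png',q[:,:,::-1])"
```

```text
t 2.7 face [590.6 147.4  59.2] q [  3.7 -11.9 -26.5  44.4  -8.9  14.7] F(face) [-0.3 -1.   0. ] open 0.0342 g 0.0
```

View pics/s1.png

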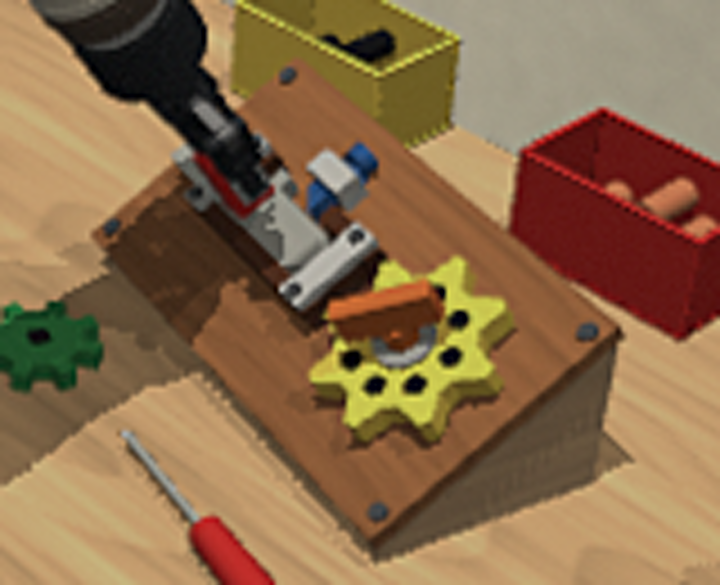

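The fingers straddle the red handle (about (240,180) in the crop), clear of the keepers. Pushing now.

Emit:
{"name": "play_rows", "arguments": {
  "increments": [
    [[0,-5,0],[0,0,0],0.6],
    [[0,-10,0],[0,0,0],0.6],
    [[0,-14,0],[0,0,0],0.6],
    [[0,-18,0],[0,0,0],0.6],
    [[0,-22,0],[0,0,0],0.6],
    [[0,-26,0],[0,0,0],0.6],
    [[0,-30,0],[0,0,0],0.6],
    [[0,-33,0],[0,0,0],0.6],
    [[0,-36,0],[0,0,0],0.6],
    [[0,-36,0],[0,0,0],0.6]
  ]
}}

```text
time: 3.75
ee_pos: [0.6269, -0.0355, 0.1249]
tcp_rot: [179.9, 32.1, 166.6]
wrist_force: [-0.2, 1.6, 1.3]
opening: 0.0342
grasp_force: 0.8
```

```bash
python3 -c "
from h import *
where()"
```

```text
t 3.75 face [590.3 111.1  58.8] q [ -0.3 -13.3 -27.9  44.1  -6.8  11.2] F(face) [0.2 1.6 1.3] open 0.0342 g 0.7754437252879143
```

Emit:
{"name": "play_rows", "arguments": {
  "increments": [
    [[0,-3,0],[0,0,0],0.6],
    [[0,-6,0],[0,0,0],0.6],
    [[0,-9,0],[0,0,0],0.6],
    [[0,-12,0],[0,0,0],0.6],
    [[0,-14,0],[0,0,0],0.6],
    [[0,-15,0],[0,0,0],0.6],
    [[0,-15,0],[0,0,0],0.6]
  ]
}}

```text
time: 4.45
ee_pos: [0.6233, -0.0503, 0.1246]
tcp_rot: [180.0, 32.0, 166.5]
wrist_force: [0.5, -0.4, 0.2]
opening: 0.034
grasp_force: 0.0
```

```bash
python3 -c "
from h import *
where()"
```

```text
t 4.45 face [590.1  95.8  58.6] q [ -2.1 -13.8 -28.3  44.   -6.    9.7] F(face) [ 0.6 -0.3 -0.1] open 0.034 g 0.0
```

Continue until the hard stop shows in the force.

Emit:
{"name": "play_rows", "arguments": {
  "increments": [
    [[0,-2,0],[0,0,0],0.6],
    [[0,-3,0],[0,0,0],0.6],
    [[0,-4,0],[0,0,0],0.6],
    [[0,-5,0],[0,0,0],0.6],
    [[0,-5,0],[0,0,0],0.6]
  ]
}}

```text
time: 4.95
ee_pos: [0.6231, -0.0516, 0.1254]
tcp_rot: [179.6, 32.1, 166.7]
wrist_force: [1.6, 18.1, 3.4]
opening: 0.0343
grasp_force: 8.7
```

```bash
python3 -c "
from h import *
where()
p,d=camera('side'); q=cv2.resize(p[140:270,310:470],None,fx=4.5,fy=4.5,interpolation=cv2.INTER_CUBIC); cv2.imwrite('pics/s2.png',q[:,:,::-1])"
```

```text
t 4.95 face [590.6  94.5  59.2] q [ -2.5 -14.  -28.4  43.9  -5.3   9.2] F(face) [-0.5 18.   4.3] open 0.0343 g 8.689106404781342
```

View pics/s2.png

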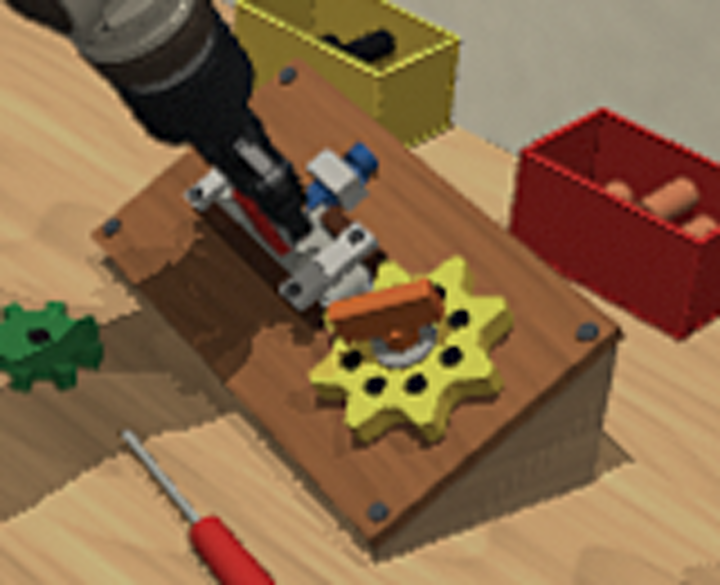

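The bar stopped at 18 N where home was predicted, its nose at the wheel (≈(345,285)). Test the latch with a light backward tug.

Emit:
{"name": "play_rows", "arguments": {
  "increments": [
    [[0,5,0],[0,0,0],0.6],
    [[0,10,0],[0,0,0],0.6],
    [[0,13,0],[0,0,0],0.6],
    [[0,15,0],[0,0,0],0.6],
    [[0,17,0],[0,0,0],0.6],
    [[0,17,0],[0,0,0],0.6]
  ]
}}

```text
time: 5.6
ee_pos: [0.6262, -0.0384, 0.1246]
tcp_rot: [180.0, 32.0, 166.5]
wrist_force: [-0.6, -2.8, -0.9]
opening: 0.0339
grasp_force: 1.3
```

```bash
python3 -c "
from h import *
where()"
```

```text
t 5.6 face [590.1 108.1  58.6] q [ -0.7 -13.4 -28.   44.1  -6.7  10.9] F(face) [-0.4 -2.9 -0.9] open 0.0339 g 1.2712056934833527
```

Emit:
{"name": "play_rows", "arguments": {
  "increments": [
    [[0,1,0],[0,0,0],0.6],
    [[0,2,0],[0,0,0],0.6],
    [[0,2,0],[0,0,0],0.6]
  ]
}}

```text
time: 5.9
ee_pos: [0.6263, -0.0381, 0.1248]
tcp_rot: [-179.9, 32.0, 166.5]
wrist_force: [-4.0, -10.8, 2.2]
opening: 0.0344
grasp_force: 5.8
```

```bash
python3 -c "
from h import *
where()"
```

```text
t 5.9 face [590.2 108.4  58.7] q [ -0.5 -13.4 -27.9  44.1  -7.   11.1] F(face) [  0.  -11.4   2.6] open 0.0344 g 5.7833947241306305
```

Latched (11 N, no travel). Push home again, centre, and lift off.

Emit:
{"name": "play_rows", "arguments": {
  "increments": [
    [[0,-6,0],[0,0,0],0.6],
    [[0,-12,0],[0,0,0],0.6],
    [[0,-16,0],[0,0,0],0.6],
    [[0,-18,0],[0,0,0],0.6],
    [[0,-18,0],[0,0,0],0.6],
    [[0,-15,0],[0,0,0],0.6],
    [[0,-10,0],[0,0,0],0.58],
    [[0,-10,0],[0,0,0],0.5],
    [[0,-10,-25],[0,0,0],0.5],
    [[0,-10,-60],[0,0,0],0.5],
    [[0,-10,-100],[0,0,0],0],
    [[0,-10,-130],[0,0,0],0],
    [[0,-10,-130],[0,0,0],0]
  ]
}}

```text
time: 7.2
ee_pos: [0.5576, -0.0299, 0.2405]
tcp_rot: [179.8, 32.5, 166.5]
wrist_force: [1.4, 0.2, 0.2]
opening: 0.0834
grasp_force: 0.0
```

```bash
python3 - <<'E'
from h import *
where()
p,d=camera("side"); n="side"; W=cloud(n,d); F=W@A.T; H=F[...,2]-H0
for k,hh,b in (('red',.075,(345,165,385,200)),('orange',.07,BOX[n])):
    mm=masks(p,b)[k]&(abs(H-hh)<.006)
    P=np.array([onplane(n,(u,v),UN*(H0+hh),UN)@A.T for v,u in np.argwhere(mm)])[:,:2]
    print(k,len(P),P.mean(0).round(4),P.min(0).round(4),P.max(0).round(4))
    w,V=np.linalg.eigh(np.cov(P.T)); v=V[:,1]; wa=np.degrees(np.arctan2(v[1],v[0]))%180; print('angle',wa)
cw=90-(wa-90)
print('cw',cw,cw-180)
x=HUB
for c in(cw,cw-180): target(*x,.18,c)
E
```

```text
t 7.2 face [593.3 100.4 193.2] q [  0.4 -24.7 -23.6  59.3  -7.2  11.7] F(face) [ 1.2  0.5 -0.6] open 0.0834 g 0.0
red 63 [0.5884 0.0964] [0.5738 0.084 ] [0.6018 0.1088]
angle 0.38818896961262794
orange 59 [ 0.5891 -0.0307] [ 0.5654 -0.0535] [ 0.6164 -0.0118]
angle 145.07279484553334
cw 34.92720515446666 -145.07279484553334
world [ 0.532 -0.158  0.228] shift [   0.6 -130.7   10.6] turn [ 0.21  0.25 34.9 ]
world [ 0.532 -0.158  0.228] shift [   0.6 -130.7   10.6] turn [  -0.33    0.27 -145.1 ]
```

Emit:
{"name": "play_rows", "arguments": {
  "increments": [
    [[0,-35,5],[0,0,8],0],
    [[0,-70,10],[0,0,16],0],
    [[0,-105,10],[0,0,24],0],
    [[0.6,-131,10],[0,0,32],0],
    [[0.6,-131,10],[0,0,35],0],
    [[0.6,-131,10],[0,0,35],0],
    [[0.6,-131,10],[0,0,35],0],
    [[0.6,-131,10],[0,0,35],0]
  ]
}}

```text
time: 8.05
ee_pos: [0.5318, -0.1581, 0.2254]
tcp_rot: [160.3, 25.7, 127.2]
wrist_force: [0.0, -0.5, -0.4]
opening: 0.0857
grasp_force: 0.0
```

```bash
python3 - <<'E'
from h import *
where(); target(*HUB,.057,35)
E
```

```text
t 8.05 face [589.2 -30.3 178. ] q [-17.7 -25.5 -25.7  57.9   2.4  31.3] F(face) [-0.1 -0.4 -0.4] open 0.0857 g 0.0
world [ 0.596 -0.173  0.124] shift [ -1.8   1.  121. ] turn [ 0.08 -0.06  0.1 ]
```

Emit:
{"name": "play_rows", "arguments": {
  "increments": [
    [[0,0,30],[0,0,0],0],
    [[0,0,60],[0,0,0],0],
    [[-1,0,90],[0,0,0],0],
    [[-1,0,110],[0,0,0],0],
    [[-1,0,120],[0,0,0],0.3],
    [[-1,0,120],[0,0,0],0.6],
    [[-1,0,120],[0,0,0],0.8],
    [[-1,0,120],[0,0,0],1],
    [[-1,0,120],[0,0,0],1],
    [[-1,0,120],[0,0,0],1],
    [[-1,0,120],[0,0,0],1],
    [[-1,0,120],[0,0,0],1],
    [[-1,0,120],[0,0,0],1]
  ],
  "grip_force": 40
}}

```text
time: 9.35
ee_pos: [0.5946, -0.1738, 0.1266]
tcp_rot: [160.1, 25.8, 127.0]
wrist_force: [-4.4, 3.1, 5.8]
opening: 0.0181
grasp_force: 39.0
```

```bash
python3 - <<'E'
from h import *
where(); print(A@telemetry.get_obs()['torque'])
E
```

```text
t 9.35 face [591.8 -31.   59.9] q [-17.2 -15.3 -29.4  43.8   2.1  31.8] F(face) [-1.2  1.9  7.6] open 0.0181 g 38.963937163352966
[0.42690891 0.6682977  0.00069346]
```

Emit:
{"name": "play_rows", "arguments": {
  "increments": [
    [[0,0,0],[0,0,6],1],
    [[0,0,0],[0,0,12],1],
    [[0,0,0],[0,0,18],1],
    [[0,0,0],[0,0,24],1],
    [[0,0,0],[0,0,30],1],
    [[0,0,0],[0,0,36],1],
    [[0,0,0],[0,0,42],1],
    [[0,0,0],[0,0,42],1]
  ],
  "grip_force": 60
}}

```text
time: 10.15
ee_pos: [0.5935, -0.1743, 0.126]
tcp_rot: [148.6, 6.7, 87.4]
wrist_force: [-13.4, 0.6, 9.2]
opening: 0.0169
grasp_force: 59.1
```

```bash
python3 - <<'E'
from h import *
where(); print(A@telemetry.get_obs()['torque'])
p,d=camera('side'); q=cv2.resize(p[140:270,310:470],None,fx=4.5,fy=4.5,interpolation=cv2.INTER_CUBIC); cv2.imwrite('pics/s3.png',q[:,:,::-1])
E
```

```text
t 10.15 face [590.6 -31.7  59.9] q [-17.2 -15.3 -29.4  43.9   2.   74. ] F(face) [-6.3 -2.5 14.8] open 0.0169 g 59.081416726112366
[-0.34108622  1.7942627   0.03443586]
```

View pics/s3.png

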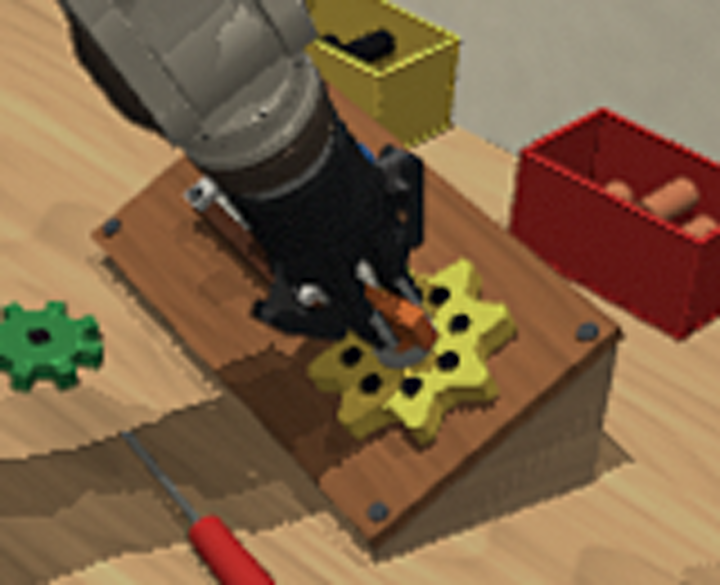

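The wing (≈(405,315)) turns with the gripper while the wheel stays put. Continue.

Emit:
{"name": "play_rows", "arguments": {
  "increments": [
    [[0,0,0],[0,0,6],1],
    [[0,0,0],[0,0,12],1],
    [[0,0,0],[0,0,18],1],
    [[0,0,0],[0,0,24],1],
    [[0,0,0],[0,0,30],1],
    [[0,0,0],[0,0,36],1],
    [[0,0,0],[0,0,42],1],
    [[0,0,0],[0,0,48],1]
  ]
}}

```text
time: 11.0
ee_pos: [0.5924, -0.1738, 0.1251]
tcp_rot: [153.1, -17.8, 45.6]
wrist_force: [-22.7, 5.7, 13.1]
opening: 0.017
grasp_force: 60.4
```

```bash
python3 - <<'E'
from h import *
where(); print(A@telemetry.get_obs()['torque'])
E
```

```text
t 11.0 face [589.2 -31.5  59.7] q [-17.2 -15.3 -29.5  44.    2.  122. ] F(face) [-12.9   0.2  23.6] open 0.017 g 60.37269651889801
[0.01682697 3.28625522 0.2021102 ]
```

Ease the side and lift loads (−2 mm up-slope, 3 mm up) while turning on.

Emit:
{"name": "play_rows", "arguments": {
  "increments": [
    [[-0.6,-0.8,-1.5],[0,0,0],1],
    [[-1.2,-1.6,-3],[0,0,5],1],
    [[-1.2,-1.6,-3],[0,0,10],1],
    [[-1.2,-1.6,-3],[0,0,15],1],
    [[-1.2,-1.6,-3],[0,0,20],1],
    [[-1.2,-1.6,-3],[0,0,20],1]
  ]
}}

```text
time: 11.6
ee_pos: [0.5911, -0.173, 0.1252]
tcp_rot: [160.4, -25.8, 26.0]
wrist_force: [12.8, -2.1, -12.3]
opening: 0.0167
grasp_force: 60.7
```

```bash
python3 - <<'E'
from h import *
where(); print(A@telemetry.get_obs()['torque'])
E
```

```text
t 11.6 face [588.  -31.   60.6] q [-17.2 -15.6 -29.7  43.9   2.1 141.9] F(face) [  4.4   0.9 -17.3] open 0.0167 g 60.70251166820526
[ 0.24071548 -0.51318776  0.33339517]
```

Emit:
{"name": "play_rows", "arguments": {
  "increments": [
    [[0,0,1],[0,0,5],1],
    [[0,0,1],[0,0,10],1],
    [[0,0,1],[0,0,15],1],
    [[0,0,1],[0,0,15],1]
  ]
}}

```text
time: 12.0
ee_pos: [0.591, -0.1729, 0.1248]
tcp_rot: [168.0, -29.9, 9.9]
wrist_force: [-1.9, 0.8, -3.0]
opening: 0.0168
grasp_force: 121.8
```

```bash
python3 - <<'E'
from h import *
where(); print(A@telemetry.get_obs()['torque'])
E
```

```text
t 12.0 face [587.7 -30.9  60.3] q [-17.2 -15.6 -29.7  44.    2.1 156.7] F(face) [-3.3  0.3 -1.5] open 0.0168 g 121.80334443168249
[0.147721   1.18293399 2.55607316]
```

Torque jumped to 2.6 N·m: the knob is at its stop. Open and withdraw.

Emit:
{"name": "play_rows", "arguments": {
  "increments": [
    [[0,0,0],[0,0,0],0.6],
    [[0,0,0],[0,0,0],0.4],
    [[0,0,0],[0,0,0],0.2],
    [[0,0,0],[0,0,0],0],
    [[0,0,0],[0,0,0],0],
    [[0,0,0],[0,0,0],0],
    [[0,0,-30],[0,0,0],0],
    [[0,0,-70],[0,0,0],0],
    [[0,0,-110],[0,0,0],0],
    [[0,0,-150],[0,0,0],0],
    [[0,0,-190],[0,0,0],0],
    [[0,0,-220],[0,0,0],0],
    [[0,0,-220],[0,0,0],0]
  ]
}}

```text
time: 13.3
ee_pos: [0.4776, -0.1466, 0.3175]
tcp_rot: [167.7, -30.3, 9.9]
wrist_force: [0.8, 0.4, 0.9]
opening: 0.0856
grasp_force: 0.0
```

```bash
python3 - <<'E'
from h import *
where(); n="side"
p,d=camera(n); W=cloud(n,d); F=W@A.T; H=F[...,2]-H0
for k,hh,b in (('red',.075,(345,165,385,200)),('orange',.07,BOX[n]),('yellow',.024,BOX[n])):
    mm=masks(p,b)[k]&(abs(H-hh)<.006)
    P=np.array([onplane(n,(u,v),UN*(H0+hh),UN)@A.T for v,u in np.argwhere(mm)])[:,:2]
    print(k,len(P),P.mean(0).round(4))
    if k=='orange':
        w,V=np.linalg.eigh(np.cov(P.T)); v=V[:,1]; print('wing',np.degrees(np.arctan2(v[1],v[0]))%180)
    if k=='yellow':
        q=P-[.5906,-.0318]; s=np.hypot(*q.T)>.05; print('tooth',np.degrees(np.angle(np.exp(8j*np.arctan2(q[s,1],q[s,0])).sum())/8)%45)
q=cv2.resize(p[140:270,310:470],None,fx=4.5,fy=4.5,interpolation=cv2.INTER_CUBIC); cv2.imwrite('pics/s4.png',q[:,:,::-1])
E
```

```text
t 13.3 face [591.  -31.6 285.4] q [-18.5 -31.5 -19.2  69.9   2.8 155.7] F(face) [1.1 0.5 0.4] open 0.0856 g 0.0
red 66 [0.5881 0.0969]
orange 41 [ 0.5926 -0.0298]
wing 47.96429862027552
yellow 546 [ 0.5908 -0.0387]
tooth 20.479999850984875
```

View pics/s4.png

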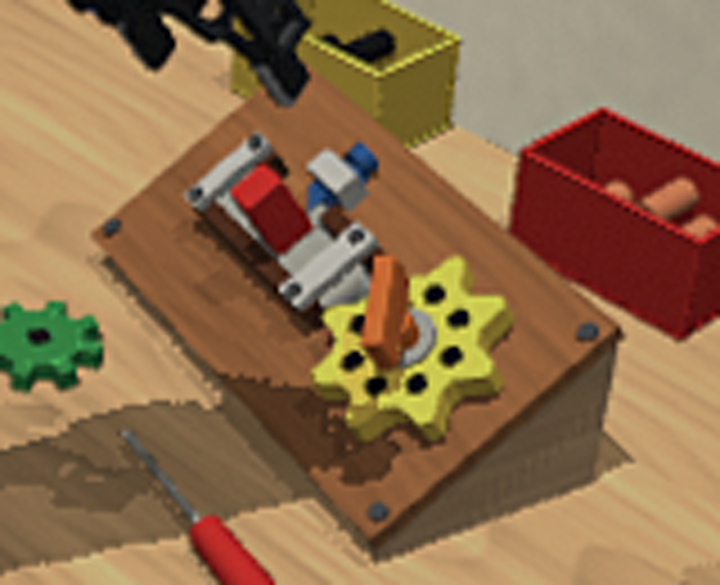

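```bash
python3 - <<'E'
from h import *
n="top"
p,d=camera(n); W=cloud(n,d); F=W@A.T; H=F[...,2]-H0
for nm,pp,dd in (('start',np.load('top0.npz')['p'],np.load('top0.npz')['d']),('now',p,d)):
    H=(cloud(n,dd)@A.T)[...,2]-H0
    mm=masks(pp,(370,140,420,195))['orange']&(abs(H-.07)<.006)
    P=np.array([onplane(n,(u,v),UN*(H0+.07),UN)@A.T for v,u in np.argwhere(mm)])[:,:2]
    r=cv2.minAreaRect((P*1e3).astype(np.float32))
    w,V=np.linalg.eigh(np.cov(P.T)); v=V[:,1]; print(nm,len(P),P.mean(0).round(4),'wing',np.degrees(np.arctan2(v[1],v[0]))%180,r)
q=cv2.resize(p[100:205,285:440],None,fx=5,fy=5,interpolation=cv2.INTER_CUBIC); cv2.imwrite('pics/t4.png',q[:,:,::-1])
E
```

```text
start 96 [ 0.5949 -0.0286] wing 144.3580907120223 ((593.7706909179688, -28.563499450683594), (12.371550559997559, 60.39383316040039), 54.93369674682617)
now 106 [ 0.5946 -0.0268] wing 42.88773688796181 ((593.13916015625, -28.793903350830078), (64.22271728515625, 13.820737838745117), 43.926292419433594)
```

View pics/t4.png

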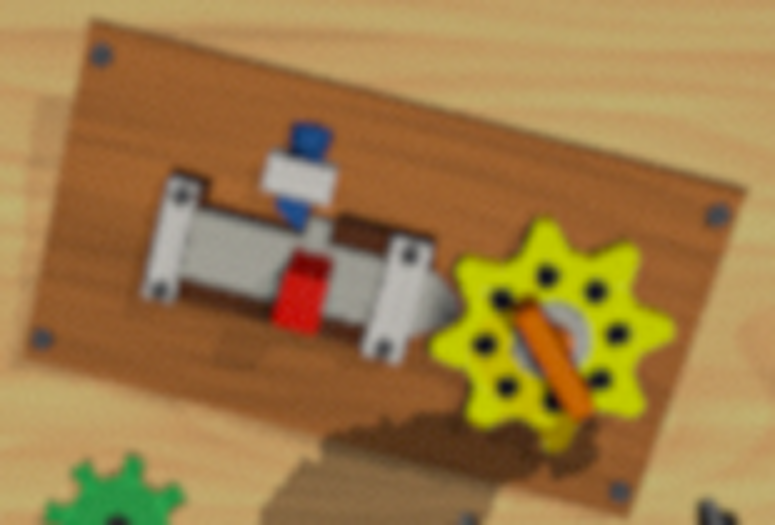

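Emit:
{"name": "play_rows", "arguments": {
  "increments": [
    [[0,0,20],[0,0,-8.5],0],
    [[0,0,40],[0,0,-17],0],
    [[0,0,60],[0,0,-25],0],
    [[0,0,80],[0,0,-34],0],
    [[0,0,100],[0,0,-42],0],
    [[0,0,105],[0,0,-51],0],
    [[0,0,105],[0,0,-59],0],
    [[0,0,105],[0,0,-68],0],
    [[0,0,105],[0,0,-76],0],
    [[0,0,105],[0,0,-85],0],
    [[0,0,105],[0,0,-93],0],
    [[0,0,105],[0,0,-102],0],
    [[0,0,105],[0,0,-110],0],
    [[0,0,105],[0,0,-118],0],
    [[0,0,105],[0,0,-126],0],
    [[0,0,105],[0,0,-126],0]
  ]
}}

```text
time: 15.0
ee_pos: [0.5318, -0.1592, 0.2207]
tcp_rot: [160.8, 26.0, 128.2]
wrist_force: [0.8, -0.1, -0.2]
opening: 0.0849
grasp_force: 0.0
```

```bash
python3 - <<'E'
from h import *
where(); target(.589,-.031,.15,136-180)
E
```

```text
t 15.0 face [587.  -31.3 173.8] q [-17.8 -25.4 -26.1  57.5   2.4  30.2] F(face) [ 0.5  0.1 -0.6] open 0.0849 g 0.0
world [ 0.546 -0.162  0.202] shift [-1.6  1.4 23.8] turn [  0.11  -0.11 -77.89]
```

Emit:
{"name": "play_rows", "arguments": {
  "increments": [
    [[-1.6,1.4,10],[0,0,-8.5],0],
    [[-1.6,1.4,20],[0,0,-17],0],
    [[-1.6,1.4,20],[0,0,-25],0],
    [[-1.6,1.4,20],[0,0,-34],0],
    [[-1.6,1.4,20],[0,0,-42],0],
    [[-1.6,1.4,20],[0,0,-51],0],
    [[-1.6,1.4,20],[0,0,-59],0],
    [[-1.6,1.4,20],[0,0,-68],0],
    [[-1.6,1.4,20],[0,0,-76],0],
    [[-1.6,1.4,20],[0,0,-78],0],
    [[-1.6,1.4,50],[0,0,-78],0],
    [[-1.6,1.4,80],[0,0,-78],0],
    [[-1.6,1.4,105],[0,0,-78],0],
    [[-1.6,1.4,117],[0,0,-78],0],
    [[-1.6,1.4,117],[0,0,-78],0]
  ]
}}

```text
time: 16.5
ee_pos: [0.5936, -0.1735, 0.1218]
tcp_rot: [-156.8, 22.4, -144.9]
wrist_force: [-0.3, -0.1, -0.2]
opening: 0.0856
grasp_force: 0.0
```

Emit:
{"name": "play_rows", "arguments": {
  "increments": [
    [[0,0,0],[0,0,0],0.3],
    [[0,0,0],[0,0,0],0.6],
    [[0,0,0],[0,0,0],0.75],
    [[0,0,0],[0,0,0],1],
    [[0,0,0],[0,0,0],1],
    [[0,0,0],[0,0,0],1],
    [[0,0,0],[0,0,0],1],
    [[0,0,0],[0,0,0],1],
    [[0,0,0],[0,0,0],1]
  ],
  "grip_force": 60
}}

```text
time: 17.4
ee_pos: [0.5937, -0.1725, 0.1254]
tcp_rot: [-156.7, 22.5, -144.6]
wrist_force: [-12.2, 8.3, 9.0]
opening: 0.0176
grasp_force: 58.3
```

```bash
python3 - <<'E'
from h import *
where(); print(A@telemetry.get_obs()['torque'])
E
```

```text
t 17.4 face [590.2 -29.8  59.5] q [-17.1 -15.3 -29.4  43.9   2.2 -47.2] F(face) [-6.9  5.3 14.9] open 0.0176 g 58.29697251319885
[1.25800975 2.08807253 0.02623636]
```

Emit:
{"name": "play_rows", "arguments": {
  "increments": [
    [[0,0,-1.5],[0,0,0],1],
    [[0,0,-1.5],[0,0,3],1],
    [[0,0,-1.5],[0,0,6],1],
    [[0,0,-1.5],[0,0,9],1],
    [[0,0,-1.5],[0,0,12],1],
    [[0,0,-1.5],[0,0,12],1]
  ]
}}

```text
time: 18.0
ee_pos: [0.5933, -0.1724, 0.1256]
tcp_rot: [-161.9, 26.8, -157.0]
wrist_force: [0.8, 5.3, -2.1]
opening: 0.017
grasp_force: 59.9
```

```bash
python3 - <<'E'
from h import *
where(); print(A@telemetry.get_obs()['torque'])
E
```

```text
t 18.0 face [589.9 -29.9  59.9] q [-17.1 -15.3 -29.4  44.    2.2 -35.1] F(face) [-1.5  5.3 -1.5] open 0.017 g 59.89171743392944
[1.17598121 0.75067336 0.50549533]
```

Emit:
{"name": "play_rows", "arguments": {
  "increments": [
    [[0,0,0],[0,0,3],1],
    [[0,0,0],[0,0,6],1],
    [[0,0,0],[0,0,6],1]
  ]
}}

```text
time: 18.3
ee_pos: [0.5928, -0.1725, 0.1253]
tcp_rot: [-164.9, 28.5, -163.5]
wrist_force: [-3.5, 5.3, -1.6]
opening: 0.0171
grasp_force: 63.9
```

```bash
python3 - <<'E'
from h import *
where(); print(A@telemetry.get_obs()['torque'])
E
```

```text
t 18.3 face [589.4 -30.1  59.9] q [-17.2 -15.3 -29.5  44.    2.1 -29.1] F(face) [-4.8  4.4  1.1] open 0.0171 g 63.92107863910496
[0.86736917 1.34219607 0.82420446]
```

Emit:
{"name": "play_rows", "arguments": {
  "increments": [
    [[0,0,0],[0,0,3],1],
    [[0,0,0],[0,0,6],1],
    [[0,0,0],[0,0,6],1],
    [[0,0,0],[0,0,6],1]
  ]
}}

```text
time: 18.7
ee_pos: [0.5925, -0.1726, 0.1251]
tcp_rot: [-168.0, 29.8, -170.0]
wrist_force: [-6.8, 4.2, 0.2]
opening: 0.0171
grasp_force: 102.6
```

```bash
python3 - <<'E'
from h import *
where(); print(A@telemetry.get_obs()['torque'])
E
```

```text
t 18.7 face [589.1 -30.3  59.8] q [-17.2 -15.3 -29.5  44.    2.1 -23.3] F(face) [-6.3  2.5  4.2] open 0.0171 g 102.58818292052638
[0.48001115 1.73802042 2.06912256]
```

Emit:
{"name": "play_rows", "arguments": {
  "increments": [
    [[0,0,0],[0,0,6],0.5],
    [[0,0,0],[0,0,6],0],
    [[0,0,0],[0,0,6],0],
    [[0,0,0],[0,0,6],0],
    [[0,0,0],[0,0,6],0],
    [[0,0,-30],[0,0,6],0],
    [[0,0,-70],[0,0,6],0],
    [[0,0,-110],[0,0,6],0],
    [[0,0,-150],[0,0,6],0],
    [[0,0,-190],[0,0,6],0],
    [[0,0,-220],[0,0,6],0],
    [[0,0,-220],[0,0,6],0]
  ]
}}

```text
time: 19.9
ee_pos: [0.4796, -0.1468, 0.3183]
tcp_rot: [-171.2, 31.4, -176.9]
wrist_force: [0.5, -0.2, 0.6]
opening: 0.0854
grasp_force: 0.0
```

```bash
python3 - <<'E'
from h import *
where()
for n,b,rb in (("top",(370,140,420,195),BOX["top"]),("side",BOX["side"],(345,165,385,200))):
    p,d=camera(n); H=(cloud(n,d)@A.T)[...,2]-H0
    for k,hh,bb in (('orange',.07,b),('red',.075,rb),('yellow',.024,BOX[n])):
        mm=masks(p,bb)[k]&(abs(H-hh)<.006)
        P=np.array([onplane(n,(u,v),UN*(H0+hh),UN)@A.T for v,u in np.argwhere(mm)])[:,:2]
        w,V=np.linalg.eigh(np.cov(P.T)); v=V[:,1]; print(n,k,len(P),P.mean(0).round(4),'angle',np.degrees(np.arctan2(v[1],v[0]))%180)
        if k=='yellow':
            q=P-([.5922,-.0292] if n=="top" else [.5906,-.0318]); s=np.hypot(*q.T)>.05; print('tooth',np.degrees(np.angle(np.exp(8j*np.arctan2(q[s,1],q[s,0])).sum())/8)%45)
E
```

```text
t 19.9 face [593.2 -31.4 285. ] q [-18.5 -31.2 -19.   69.8   2.7 -18.3] F(face) [ 0.8 -0.1  0.2] open 0.0854 g 0.0
top orange 107 [ 0.5944 -0.0273] angle 43.67803237483125
top red 97 [0.5918 0.1026] angle 5.187801809317591
top yellow 892 [ 0.5961 -0.0285] angle 129.07328024464582
tooth 20.08663445463254
side orange 47 [ 0.5899 -0.0323] angle 48.549262323406474
side red 68 [0.588  0.0975] angle 9.766620807421475
side yellow 563 [ 0.5907 -0.0391] angle 156.02129051562952
tooth 19.674075604366323
```

```bash
python3 -c "
from workcell import workorder
print(workorder.job_done())"
```

```text
the job is handed in; nothing more can be done
None
```

I pushed the bar home and the catch held when I tugged it back (11 N, no travel). I then turned the wing knob clockwise to its stop, and a second grip gave over 2 N·m with no further turn. The arm is withdrawn and touching nothing, and I handed the job in at about 20 s; the judging result was not shown.

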